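Bring the sample cup under the stirrer and latch the head down

TASK

Turn the analyser's sample turret one position so that the tall steel cup clicks in under the raised stirrer head, then press the black lever paddle down until its detent holds it, so that the stirrer stays lowered in the cup. Leave the cup and the two dishes standing in their pockets, and leave the bottles and jar beside the machine alone.

Things in the scene. Friction and masses are not known exactly. Their poses are not given: they have to be found in the camera images.
- analyser: White bench analyser, fixed. Casing 320 mm (x) by 400 mm (y), its top 55 mm above the table; front faces -x. Origin: under it, on the table; x ahead (away from the robot at yaw 0), y to its left, z up. On its right part is the turret, on its left part a tower at the back, with a panel housing that juts forward over the lever.
- hood_edge (a point): Middle of the lower front edge of the panel housing (76 mm wide, 36 mm thick, underside 270 mm above the table, it runs back from here to the tower). It leaves no room for an upright gripper over the lever paddle: come tilted 30 to 45 degrees, fingers pointing forward and down, gripper body leaning back to the analyser's front (-x).
- turret_grip (a point): Middle of the turret's handle, on the vertical turret axis. The handle is a black bar 90 mm long (along the point's x), 16 mm thick, 34 mm high, on a post 24 mm thick; its top is 180 mm above the table. The point turns with the turret, an aluminium disc 268 mm across, top 67 mm above the table, with six round pockets (rims 6 mm high) on a 95 mm radius, 60 degrees apart.
- turret (a joint): Turret angle, rad, counter-clockwise from above positive; about 0 at the start. A sprung detent holds it at every 60 degrees (1.047 rad) and pulls it in over the last 7 degrees; leaving or entering a detent takes about 0.15 N m; between detents it turns freely and stays where it is left.
- under_head (a point): Fixed point: the pocket floor straight under the stirrer head, 95 mm to the analyser's left of the turret axis. The white head (32 mm thick) hangs on the lever's side arm; its rod tip is about 75 mm above this point when up, 38 mm when latched, so it dips into the tall cup. While it is up everything on the turret passes below it.
- tall_cup: Open steel cup, 64 mm across, 65 mm high, standing in the pocket next to the one under the head, on either side. Origin: centre of its underside, z up.
- low_dish_a: Open steel dish, 64 mm across, only 26 mm high, in another pocket. Origin: centre of its underside.
- low_dish_b: Same kind of dish, 64 mm across and 26 mm high, standing under the head at the start. Origin: centre of its underside.
- paddle_top (a point): Point to press, on the top face of the black paddle at the front end of the lever: 14 mm behind its front edge, mid-width. The paddle is 60 mm wide (y), 44 mm long and 8 mm thick; only its front 20 mm stand out from under the panel housing. The point moves down about 70 mm as the lever is pressed, from 224 mm to about 156 mm above the table.
- lever_hinge (a point): The lever's level hinge axis (along the analyser's y) in the tower, 248 mm behind the pressing point, 170 mm above the table.
- lever (a joint): Lever angle, rad: 0 is up (paddle high), growing as the paddle is pressed. It springs back up unless pressed past the detent, felt from 0.17 to 0.26 rad; held, it rests at about 0.277; the stop is at 0.31. Pressing takes 1 to 3 N at first and some 10 N into the detent, then yields; press to about 0.29.
- bottle_a: Bystander: amber bottle 72 mm across, 170 mm high. Origin: centre of its underside.
- bottle_b: Bystander: another such amber bottle. Origin: centre of its underside.
- powder_jar: Bystander: white jar 68 mm across, 90 mm high. Origin: centre of its underside.

How it is judged:
On the way, in this order (a step that is already met when the one before it is completed fails the run):
1. With the lever still up, the turret is turned until the tall cup stands under the stirrer head, within 8 mm, and the turret is at rest in its detent (horizontal distance between tall_cup and under_head below 0.008 m and angle between tall_cup's own z axis and vertical below 0.06 rad and z of tall_cup in the frame of under_head below 0.004 m and value of joint lever below 0.08 rad and velocity of joint turret between -0.05 and 0.05 rad/s), for 0.2 s.
2. The lever is pressed down past its detent (lever beyond 0.26 rad) with the tall cup still under the head (horizontal distance between tall_cup and under_head below 0.008 m and angle between tall_cup's own z axis and vertical below 0.06 rad and z of tall_cup in the frame of under_head below 0.004 m and value of joint lever above 0.26 rad), for 0.2 s.
At the end, for the whole second after the job is handed in: The tall cup stands upright in its pocket under the stirrer head, centred within 8 mm, turret at rest, and the released lever stays down, held by its detent (beyond 0.26 rad) (all of step 2 and velocity of joint lever between -0.05 and 0.05 rad/s and velocity of joint turret between -0.05 and 0.05 rad/s); the robot touches nothing.
It fails at once if The cup or a dish is tipped more than 17 degrees or lifted more than 8 mm out of its pocket (angle between any of tall_cup, low_dish_a, low_dish_b's own z axis and vertical above 0.3 rad or z of any of tall_cup, low_dish_a, low_dish_b in the frame of under_head above 0.008 m).
It fails at once if A bottle or the jar beside the machine is moved more than 30 mm or tipped over (distance of any of bottle_a, bottle_b, powder_jar from where it was at the start of the episode above 0.03 m or angle between any of bottle_a, bottle_b, powder_jar's own z axis and vertical above 0.4 rad).
It also fails if it takes over 58 s, if anything falls off the work surface, if the arm or the gripper's body presses on something with over 40 N, if the wrist force passes 120 N, or if a joint passes its speed limit or range.

ROBOT

A 6-joint arm with a two-finger parallel gripper is mounted at the origin on the work surface. World frame = base frame: x ahead of the robot, y to its left, z up, the work surface at z = 0. Lengths are in m, angles in rad, forces in N, time in s.
With the tool pointing down it reaches from about 0.275 to 0.975 m from the base axis. Payload 8.4 kg.
Tool frame: the origin (TCP) lies midway between the tips of the shut fingers; the grasp point (between the pads) lies 19 mm behind it; z points along the fingers, y is the line along which they close (so a half turn about z gives the same grasp; the last joint's range is limited). The gripper opens to 92 mm and grips with 3 to 60 N. Pads are 20 mm wide; open, the fingers measure 128 mm over their backs; the gripper's body (75 mm by 189 mm) begins 69 mm behind the grasp point.
Start: joints at [1.216, 0.353, 1.633, -0, 1.155, -0.002], TCP at [0.216, 0.587, 0.215] pointing down, gripper open.
Joint ranges: [-2.63, 2.63], [-0.92, 2.1], [0.06, 2.66], [-1.3, 4.44], [0, 2.69], [-3.02, 3.02]. Speed limits (rad/s): [2.22, 2.22, 2.79, 3.14, 3.14, 3.14].

INTERFACE

Orientations are given as a 3x3 rotation matrix whose columns are the frame's x, y, z axes.
In Python, from cell import env gives the robot as it stands. Calls block until the motion is done:
- env.movep(position, orientation): joint-space move of the TCP to a pose.
- env.servo_line(position, rot=None, max_speed=0.15): straight line of the TCP; rot=None keeps the orientation; max_speed is the mean speed in m/s.
- env.move_joints(angles): joint-space move.
- env.move_gripper(opening, grip_force=None): finger opening in m; grip_force is the grip in N (None keeps the last); returns when the fingers have stopped.
- env.pause(seconds).
- env.solve_ik(position, orientation): joint angles nearest the present ones, or None.
- env.get_image(name): name is "side" or "top"; returns the picture (420x560x3 uint8, red, green, blue); there is no depth.
- env.camera_model(name): a dict with "fovy" (degrees; the focal length in pixels is half the picture's height over the tangent of half this angle, whatever the lens; pixels are square), "cx", "cy" (the principal point, pixels), "rvec" (rotation vector, rad) and "tvec" (3), from world to camera coordinates, as OpenCV has them. Camera axes: x right, y down, z forward; pixel columns grow to the right and rows downward; lengths in m; the calibration is good to about 2 mm. A picture is of the moment at which its call begins. camera_model takes no time and is no camera call.
A pose or a line that the arm cannot do raises env.PlanningError and nothing moves.
- env.close_job(): hands the job in; it is judged then, once.
Readings, each from a call of its own:
- env.current_clock(): time.
- env.current_q(): joint angles.
- env.current_qd(): joint speeds.
- env.current_effort(): joint torques, N m.
- env.current_tcp_pos(): TCP position.
- env.current_tcp_rot(): TCP orientation.
- env.current_wrist_force(): force on the tool from outside, world axes, zero at the start.
- env.current_ft_torque(): the same for the moment, N m.
- env.current_gripper_width(): finger opening in m.
- env.current_grasp_force(): force on a finger pad.
Only numpy, scipy, OpenCV 4.12 (cv2) and the standard library are available. Lean on these libraries where they do the work, as an engineer would, in place of code of your own. Each camera call takes 0.05 s, during which the arm holds its last target. There are 200 camera calls.

## Working session

There is one attempt and no reset: what is moved stays moved. The work goes in short steps, each a Python script; the robot and the scene stay as the last script left them, time stands still between calls to the robot, and variables do not carry over. Pictures are saved under pics/ and viewed, at most 10 in all, crops included, and the job is handed in when it is done.

```bash
mkdir -p pics; python3 - <<'E'
from cell import env
import cv2
for n in("side","top"):
    im=env.get_image(n); cv2.imwrite(f"pics/{n}0.png",im[:,:,::-1]); print(n,env.camera_model(n))
print(env.current_clock())
E
```

```text
side {'fovy': 50.456223943105016, 'cx': 288.1849340631353, 'cy': 205.83129155644014, 'rvec': array([ 2.46068722, -0.63305593,  0.18303523]), 'tvec': array([-0.547943  ,  0.3235907 ,  1.10672955])}
top {'fovy': 50.370002576841856, 'cx': 284.5705090774985, 'cy': 205.63900091710232, 'rvec': array([ 2.1611958 , -2.19383253,  0.11302822]), 'tvec': array([-0.02147859,  0.63334792,  1.28403888])}
0.1
```

View pics/side0.png

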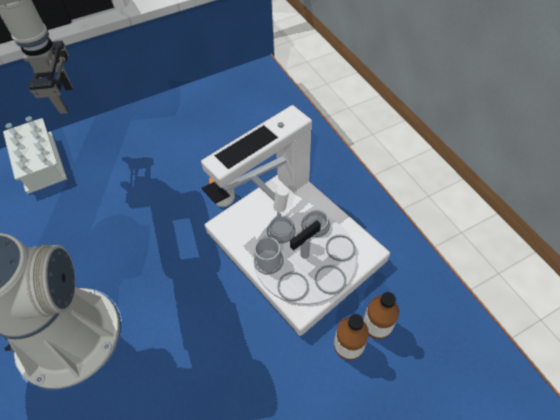

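View pics/top0.png

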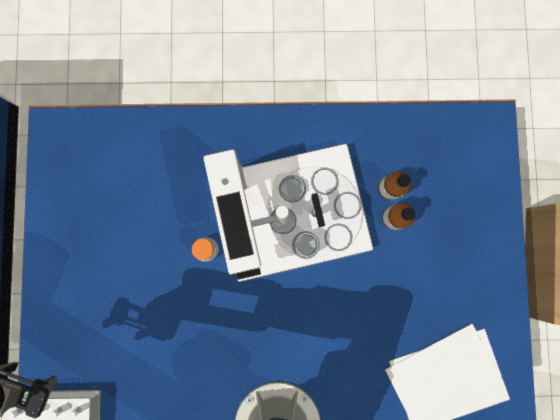

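The side view shows the tall cup at (268,253), dish b under the head at (282,232), dish a at (316,222) and the handle at (305,235). The top view shows the handle at (318,210), the cup at (306,244), the paddle at (248,273), the jar at (204,249) and the bottles at (398,200). The cup stands in front of the head pocket, so the turret must turn clockwise (-60°).

```bash
cat > h.py <<'E'
import numpy as np, cv2
from cell import env
def cam(n):
    m=env.camera_model(n); f=210/np.tan(np.radians(m["fovy"]/2))
    K=np.array([[f,0,m["cx"]],[0,f,m["cy"]],[0,0,1]]); R=cv2.Rodrigues(m["rvec"])[0]; t=m["tvec"]
    return K,R,t,-R.T@t
def ray(n,uv):
    K,R,t,c=cam(n); uv=np.atleast_2d(uv).astype(float)
    d=(np.c_[uv,np.ones(len(uv))]@np.linalg.inv(K).T)@R; return c,d
def plane(n,uv,z):
    c,d=ray(n,uv); return c+d*((z-c[2])/d[:,2])[:,None]
def proj(n,P):
    K,R,t,c=cam(n); return cv2.projectPoints(np.atleast_2d(P).astype(float),R,t,K,None)[0][:,0]
def tri(a,b):
    K1,R1,t1,_=cam("side");K2,R2,t2,_=cam("top")
    X=cv2.triangulatePoints(K1@np.c_[R1,t1],K2@np.c_[R2,t2],np.array(a,float).reshape(2,1),np.array(b,float).reshape(2,1)).ravel(); return X[:3]/X[3]
E
python3 - <<'E'
from h import *
for n in("side","top"):
    print(n,"c",cam(n)[3].round(3))
    im=cv2.imread(f"pics/{n}0.png"); m=(im.max(2)<40).astype(np.uint8)
    k,l,s,c=cv2.connectedComponentsWithStats(m)
    for i in range(1,k):
        x,y=c[i]
        if s[i,4]>25 and 180<x<420 and 110<y<300:
            r=cv2.minAreaRect(np.argwhere(l==i)[:,::-1].astype(np.float32)); print(s[i],c[i].round(1),r)
    g=cv2.resize(im[90:330,180:420],(600,600),interpolation=cv2.INTER_CUBIC) if n=="side" else cv2.resize(im[135:295,190:390],(750,600),interpolation=cv2.INTER_CUBIC)
    cv2.imwrite(f"pics/{n}z.png",g)
E
```

```text
side c [ 0.315 -0.593  1.085]
[260 132  14   9  44] [266.2 136.3] ((266.5, 136.0), (13.0, 8.0), 0.0)
[204 184  25  18 243] [215.6 192.5] ((215.50001525878906, 192.0), (21.92030906677246, 13.435027122497559), 45.0)
[291 223  29  26 208] [305.3 236. ] ((305.44635009765625, 235.63758850097656), (7.782702445983887, 35.554664611816406), 55.00797653198242)
top c [ 0.509 -0.018  1.338]
[398 175  12  11  78] [403.5 180.2] ((403.25006103515625, 179.75001525878906), (9.899494171142578, 10.60660171508789), 45.0)
[313 196   8  22  54] [316.4 206.1] ((316.68292236328125, 206.35362243652344), (21.371967315673828, 4.539797306060791), 77.90524291992188)
[402 209  13  10  73] [407.8 213.2] ((407.90008544921875, 213.30003356933594), (9.391485214233398, 11.180339813232422), 63.43495178222656)
[238 270  21   8  84] [247.9 273.5] ((247.96470642089844, 273.3411865234375), (4.121678829193115, 21.042255401611328), 77.47119140625)
```

View pics/sidez.png

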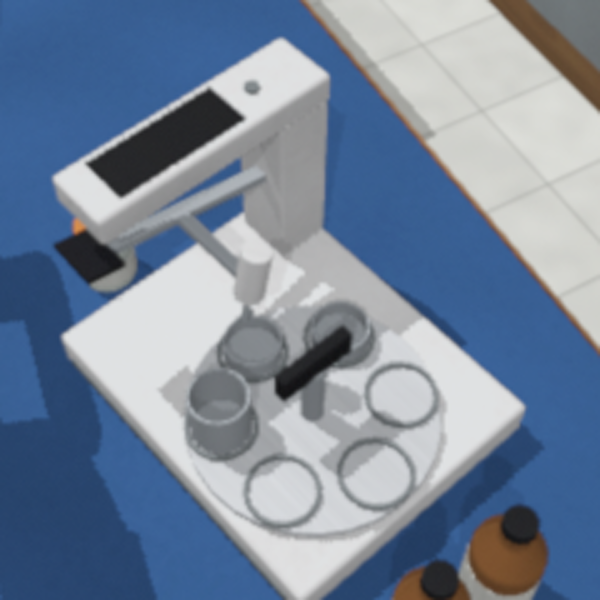

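View pics/topz.png

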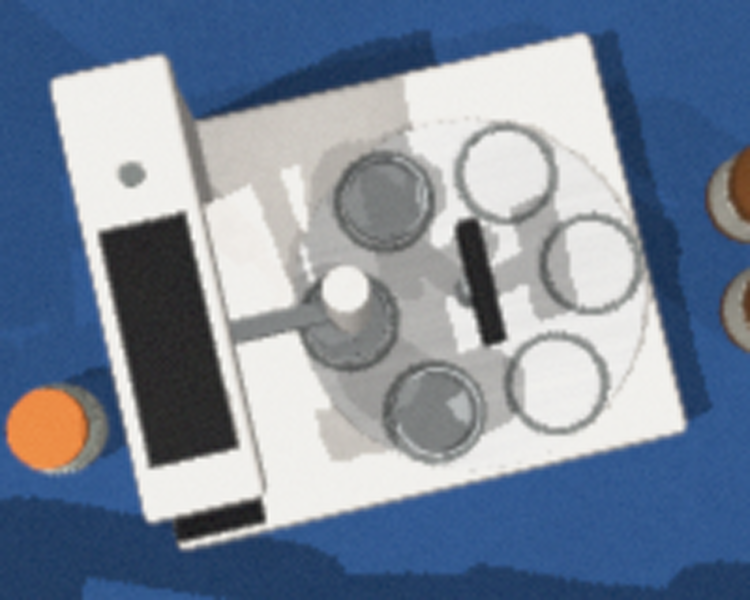

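The zoomed top crop shows the handle bar's corners at (457,222), (478,219), (507,340) and (485,346), and the paddle's front edge from (180,541) to (264,520). Casing corners are at (590,33) and (686,428). The six rims centre on (470,291). The side crop shows the head's axis at (253,275) and the rod tip at (247,315).

```bash
python3 - <<'E'
from h import *
T=lambda p:(np.atleast_2d(p)+.5)/3.75-.5+[190,135]
S=lambda p:(np.atleast_2d(p)+.5)/2.5-.5+[180,90]
P=lambda p,z:plane("top",T(p),z)
Q=lambda p,z:plane("side",S(p),z)
ang=lambda d:np.degrees(np.arctan2(d[1],d[0])).round(2)
cas=P([(590,33),(686,428),(181,548)],.055); print("casing",cas.round(4).tolist(),np.linalg.norm(cas[0]-cas[1]),np.linalg.norm(cas[2]-cas[1]),"yaw",ang(cas[0]-cas[1]),ang(cas[2]-cas[1])-90)
h=P([(457,222),(478,219),(507,340),(485,346)],.18); print("handle",h.mean(0).round(4),ang(h[0]+h[1]-h[2]-h[3]),np.linalg.norm(h[1]-h[2]))
hs=Q([(350,328),(350,345),(277,377),(277,398)],.18); print("side handle top edge mid",((hs[0]+hs[2])/2).round(4))
rims=P([(384,200),(506,172),(590,263),(557,383),(350,320)],.075); print("turret",P((470,291.5),.073).round(4)); print(rims.round(4).tolist())
c,r=cv2.minEnclosingCircle(rims[:,:2].astype(np.float32)); print(c,r)
f=P([(180,541),(264,520)],.22); print("paddle front",f.mean(0).round(4),np.linalg.norm(f[0]-f[1]),ang(f[0]-f[1])-90)
ps=Q([(53,245),(93,283)],.224); print("side paddle front",ps.mean(0).round(4),np.linalg.norm(ps[0]-ps[1]))
hd=P([(147,521),(265,492),(163,55),(52,80)],.306); print("hood",hd.round(4).tolist(),np.linalg.norm(hd[0]-hd[1]))
print("head top tri",tri(S((255,256))[0],T((346,286))[0]).round(4))
print("arm/head joint etc; jar", P((47,430),.09).round(3))
E
```

```text
casing [[0.8109, -0.2162, 0.055], [0.5028, -0.2809, 0.055], [0.4184, 0.105, 0.055]] 0.31477470361122195 0.395074713510169 yaw 11.85 12.349999999999994
handle [ 0.6069 -0.1166  0.18  ] 11.8 0.08657919613112387
side handle top edge mid [ 0.6107 -0.1148  0.18  ]
turret [[ 0.6084 -0.1167  0.073 ]]
[[0.679, -0.0526, 0.075], [0.6992, -0.146, 0.075], [0.6286, -0.2081, 0.075], [0.5382, -0.1806, 0.075], [0.588, -0.0253, 0.075]]
(0.6085891723632812, -0.11657606810331345) 0.09526585042476654
paddle front [0.4411 0.0621 0.22  ] 0.057000250436190676 13.019999999999996
side paddle front [0.4433 0.0614 0.224 ] 0.0629779730131339
hood [[0.4528, 0.1017, 0.306], [0.4692, 0.0296, 0.306], [0.7415, 0.0906, 0.306], [0.7265, 0.1599, 0.306]] 0.07392241498053505
head top tri [ 0.5996 -0.0216  0.232 ]
arm/head joint etc; jar [[0.509 0.2   0.09 ]]
```

```bash
cat >> h.py <<'E'
YAW=np.radians(12.1); AX=np.array([.6083,-.1165]); PAD=np.array([.4557,.0646,.224])
xa=np.array([np.cos(YAW),np.sin(YAW),0]); ya=np.array([-np.sin(YAW),np.cos(YAW),0]); za=np.array([0,0,1.])
def down(a,s=1):  # tool y along s*(analyser y turned by a)
    y=s*np.array([-np.sin(YAW+a),np.cos(YAW+a),0]); z=-za; return np.c_[np.cross(y,z),y,z]
def tilt(deg,s=1):
    t=np.radians(deg); z=np.sin(t)*xa-np.cos(t)*za; y=s*ya; return np.c_[np.cross(y,z),y,z]
def arc(th):  # pressing point at lever angle th
    r,e=np.hypot(.248,.054),np.arctan2(.054,.248)-th
    return PAD+xa*(.248-r*np.cos(e))+za*(r*np.sin(e)-.054)
E
python3 - <<'E'
from h import *
print(env.current_tcp_rot().round(2).tolist())
f=lambda p,R:(lambda q:None if q is None else np.round(q,2).tolist())(env.solve_ik(p,R))
for s in(1,-1):
    for z in(.42,.157):
        for a in(0,-np.pi/3): print("grip",s,z,f([*AX,z],down(a,s)))
    for d in(35,40):
        for th in(-.2,0,.3): print("press",s,d,th,f(arc(th),tilt(d,s)))
print("up",f([.216,.587,.42],env.current_tcp_rot()), arc(.29).round(3))
E
```

```text
[[-0.94, 0.35, -0.0], [0.35, 0.94, -0.0], [-0.0, -0.0, -1.0]]
grip 1 0.42 [-0.19, 0.22, 1.37, -0.0, 1.55, -1.97]
grip 1 0.42 [-0.19, 0.22, 1.37, -0.0, 1.55, -0.93]
grip 1 0.157 [-0.19, 0.4, 1.7, -0.0, 1.04, -1.97]
grip 1 0.157 [-0.19, 0.4, 1.7, -0.0, 1.04, -0.93]
press 1 35 -0.2 [0.09, -0.25, 2.3, 0.15, 0.5, -1.81]
press 1 35 0 [0.08, -0.21, 2.39, 0.22, 0.36, -1.88]
press 1 35 0.3 [0.08, -0.03, 2.49, 0.77, 0.11, -2.44]
press 1 40 -0.2 [0.07, -0.28, 2.36, 0.24, 0.38, -1.9]
press 1 40 0 [0.06, -0.22, 2.45, 0.41, 0.24, -2.09]
press 1 40 0.3 [0.06, -0.02, 2.55, 2.27, 0.13, 2.32]
grip -1 0.42 [-0.19, 0.22, 1.37, -0.0, 1.55, 1.17]
grip -1 0.42 [-0.19, 0.22, 1.37, -0.0, 1.55, 2.22]
grip -1 0.157 [-0.19, 0.4, 1.7, -0.0, 1.04, 1.17]
grip -1 0.157 [-0.19, 0.4, 1.7, -0.0, 1.04, 2.22]
press -1 35 -0.2 [0.09, -0.25, 2.3, 0.15, 0.5, 1.33]
press -1 35 0 [0.08, -0.21, 2.39, 0.22, 0.36, 1.26]
press -1 35 0.3 [0.08, -0.03, 2.49, 0.77, 0.11, 0.7]
press -1 40 -0.2 [0.07, -0.28, 2.36, 0.24, 0.38, 1.24]
press -1 40 0 [0.06, -0.22, 2.45, 0.41, 0.24, 1.06]
press -1 40 0.3 [0.06, -0.02, 2.55, 2.27, 0.13, -0.82]
up [1.22, 0.24, 1.35, -0.0, 1.55, -0.0] [0.451 0.064 0.151]
```

```bash
python3 - <<'E'
from h import *
p=env.current_tcp_pos(); env.servo_line([p[0],p[1],.42],max_speed=.3)
env.movep([*AX,.42],down(0))
env.move_gripper(.055)
env.servo_line([*AX,.20],max_speed=.25)
env.servo_line([*AX,.157],max_speed=.08); print("F",env.current_wrist_force().round(2))
env.move_gripper(0.0,15); print("w",env.current_gripper_width(),env.current_grasp_force(),env.current_wrist_force().round(2))
for k in range(1,5):
    env.movep([*AX,.157],down(-k*np.pi/12)); print(k,env.current_clock(),env.current_wrist_force().round(2),env.current_ft_torque().round(3))
env.pause(.3)
env.move_gripper(.055); env.pause(.3)
env.servo_line([*AX,.42],max_speed=.25)
env.movep([.40,.0,.42],down(-np.pi/3))
for n in("side","top"): cv2.imwrite(f"pics/{n}1.png",env.get_image(n)[:,:,::-1])
a=cv2.resize(cv2.imread("pics/side1.png")[130:330,180:400],(440,400)); b=cv2.resize(cv2.imread("pics/top1.png")[135:295,190:370],(360,320)); c=np.zeros((400,800,3),np.uint8); c[:,:440]=a; c[:320,440:]=b
cv2.imwrite("pics/after.png",c); print(env.current_clock())
E
```

```text
F [-0.13  0.63  0.13]
w 0.015844056090068982 14.999420195817947 [-1.3   2.78  1.79]
1 7.2 [-0.84  0.29  1.49] [ 0.111  0.17  -0.139]
2 7.5583 [-2.8  -0.74  2.6 ] [-0.244  0.503 -0.112]
3 7.9167 [-2.89 -4.63  2.09] [-0.796  0.469 -0.019]
4 8.275 [-2.79 -5.8   4.23] [-1.278  0.382  0.098]
11.8333
```

View pics/after.png

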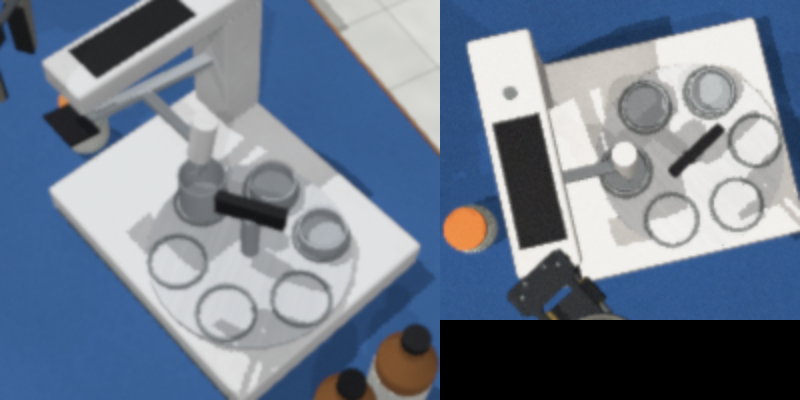

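The cup now stands under the head at left-panel (203,190). Both dishes are in their pockets, and the free rims at right-panel (754,140) and (737,205) coincide with the original rim pixels, so the turret is in its detent. The jar and bottles have not moved. Next is the press plan.

```bash
cat >> h.py <<'E'
def ptool(deg,az):
    t=np.radians(deg); x=np.array([np.cos(az),np.sin(az),0]); z=np.sin(t)*x-np.cos(t)*za; y=np.array([-np.sin(az),np.cos(az),0]); return np.c_[np.cross(y,z),y,z]
def ptcp(th,deg,az): # lower corner of the tip (10 mm from axis) at the pressing point
    R=ptool(deg,az); lo=-R[:,0]*np.sign(-R[2,0])*10e-3*-1
    lo=R[:,0]*.010*(-1 if R[2,0]>0 else 1); return arc(th)-lo,R
E
python3 - <<'E'
from h import *
for deg in(30,33):
  for azd in(8,):
    for th in(0,.15,.3):
        p,R=ptcp(th,deg,np.radians(azd)); q=env.solve_ik(p,R); print(deg,azd,th,p.round(3),None if q is None else q.round(2))
    q=env.solve_ik(ptcp(0,deg,.14)[0]-R[:,2]*.09,R); print("pre",None if q is None else q.round(2))
m=cv2.imread("pics/top1.png")[190:230,300:345].max(2)<45
ij=np.argwhere(m)[:,::-1]+[300,190]; w=plane("top",ij,.18)[:,:2]; l=np.linalg.eigh(np.cov(w.T))[1][:,1]; print("handle",w.mean(0),np.degrees(np.arctan2(l[1],l[0])))
print(env.current_q().round(2))
E
```

```text
30 8 0 [0.464 0.066 0.229] [ 0.14 -0.17  2.31  0.    0.48 -1.58]
30 8 0.15 [0.459 0.065 0.191] [ 0.13 -0.11  2.36  0.01  0.37 -1.58]
30 8 0.3 [0.46  0.065 0.153] [ 0.14 -0.03  2.4   0.01  0.24 -1.58]
pre [ 0.14 -0.38  2.25  0.    0.74 -1.58]
33 8 0 [0.464 0.066 0.229] [ 0.14 -0.19  2.34  0.    0.41 -1.58]
33 8 0.15 [0.459 0.065 0.192] [ 0.13 -0.13  2.4   0.01  0.29 -1.58]
33 8 0.3 [0.459 0.065 0.154] [ 0.13 -0.03  2.44  0.02  0.16 -1.59]
pre [ 0.14 -0.41  2.3   0.    0.68 -1.58]
handle [ 0.60572424 -0.11452672] 132.04565302564876
[-0.   -0.16  1.77 -0.    1.54 -0.74]
```

```bash
python3 - <<'E'
from h import *
az=np.radians(8); D=33; off=-.003*xa
env.move_gripper(0.0,20)
p,R=ptcp(0,D,az); p=p+off
env.movep(p-R[:,2]*.09,R); f0=env.current_wrist_force()
env.servo_line(p+za*.006,rot=R,max_speed=.1)
for th in(0,.03,.06,.1,.14,.18,.21,.24,.26,.275,.285,.295):
    env.servo_line(ptcp(th,D,az)[0]+off,rot=R,max_speed=.06)
    f=env.current_wrist_force(); print(th,env.current_tcp_pos().round(4),(f-f0).round(1))
    if abs(f[2]-f0[2])>45: break
env.pause(.4); print((env.current_wrist_force()-f0).round(1),env.current_clock())
cv2.imwrite("pics/side2.png",cv2.resize(env.get_image("side")[100:300,150:400],(750,600))[:,:,::-1])
E
```

```text
0 [0.4611 0.0651 0.2298] [-1.  -0.1  0.8]
0.03 [0.4594 0.0648 0.2218] [-1.2 -0.   0.5]
0.06 [0.4582 0.0645 0.2143] [-1.2 -0.   0.3]
0.1 [0.4569 0.0643 0.2043] [-1.3  0.4  0.9]
0.14 [0.456  0.0641 0.1942] [-1.6  0.2  2. ]
0.18 [0.456  0.064  0.1846] [ 0.7 -0.   2.5]
0.21 [0.4557 0.064  0.1769] [0.5 0.1 2. ]
0.24 [0.4546 0.0638 0.1683] [-1.4 -0.1 -0.9]
0.26 [0.4553 0.0639 0.1636] [-1.8  0.6 -0.7]
0.275 [0.4559 0.064  0.1601] [-0.3  0.9  1.9]
0.285 [0.4561 0.0641 0.1575] [-1.   0.4  2. ]
0.295 [0.4563 0.0641 0.155 ] [-0.9  1.1  1.3]
[-1.4  0.4  1.9] 18.2417
```

View pics/side2.png

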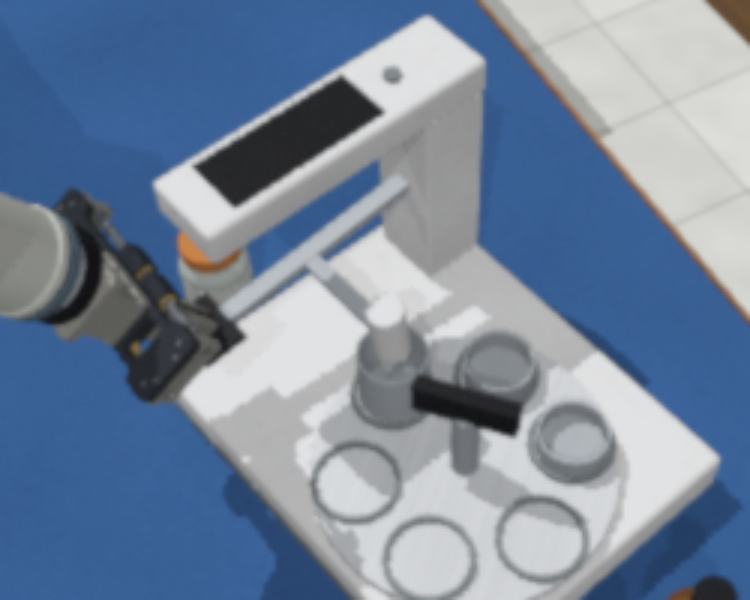

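The lever is down (paddle at (225,335)) and the head now sits in the cup at (390,340). The force drop near 0.24 rad fits the detent taking over. I'll retreat along the tool axis and check that the lever stays down.

```bash
python3 - <<'E'
from h import *
R=env.current_tcp_rot(); p=env.current_tcp_pos()
env.servo_line(p-R[:,2]*.10,max_speed=.08)
env.servo_line(env.current_tcp_pos()-xa*.05+za*.05,max_speed=.15); env.pause(.3)
print(env.current_clock(),env.current_wrist_force().round(2))
a=env.get_image("side"); b=env.get_image("top"); c=np.zeros((600,800,3),np.uint8)
c[:480,:400]=cv2.resize(a[100:340,180:380],(400,480)); c[:400,400:]=cv2.resize(b[135:295,220:380],(400,400))
cv2.imwrite("pics/rel.png",c[:,:,::-1])
for th in(0,.277): print(th,proj("side",arc(th)-.014*xa*np.cos(th)).round(1),((proj("side",arc(th)-.014*xa)-[180,100])*2).round(0))
E
```

```text
20.6083 [-0.78  0.34 -0.18]
0 [[208.2 195.3]] [[ 56. 191.]]
0.277 [[211.1 212.7]] [[ 62. 226.]]
```

View pics/rel.png

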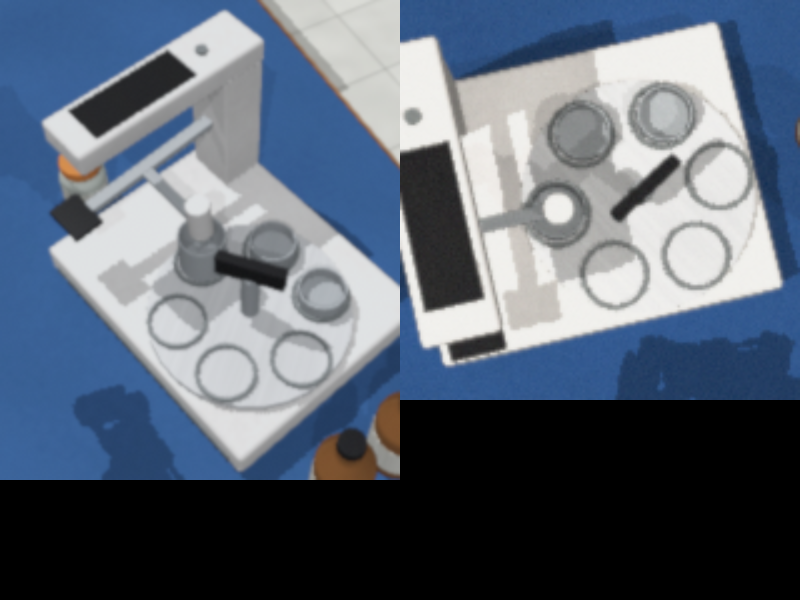

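After release the paddle's front edge sits at (64,228). The prediction for 0.277 rad is (62,226), so the detent is holding the lever. The cup is upright under the head and the arm is clear.

```bash
python3 -c "
from cell import env
print(env.close_job())"
```

```text
the job is handed in; nothing more can be done
None
```

The job is handed in: the turret was turned one position clockwise so the tall cup stands under the stirrer head, and the lever is latched with the stirrer lowered in the cup. In the last pictures, about 21 s in, the cup and both dishes stood in their pockets and the arm was clear; I saw no sign that the jar or bottles had moved. The hand-in call returned no verdict.

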